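# Bolt the picture crate shut

## Task

Bolt the lid of the picture crate: with one fingertip press the red spring catch right down and keep it down, while the other fingertip pushes the black knob of that same bolt all the way home into its keeper; then let go, so that the catch springs up and locks the bolt. Only press and push; the jar, bottle and cup stay standing where they are, not lifted or shoved, and the blue bolt and its catch, already locked, are left alone.

Things in the scene. Friction and masses are not known exactly. Their poses are not given: they have to be found in the camera images.
- red_latch: the red bolt unit, a steel base plate 146 x 48 mm fixed on the lid. Origin on the lid's top; +x is the way the bolt slides home (roughly away from the robot), z up. Along x: knob centre -28 mm with the bolt drawn, +7 home; pad 16 to 80 mm; keeper (steel bridge 36 mm wide) 97 to 117 mm. Except for knob and pad nothing on it is higher than 24 mm
- red_pad (a point): centre of the top of the red spring catch, a flat red pad 64 mm long (along the slide) x 34 mm wide over the bolt's bar. Its top is 38 mm above the lid when up and sinks straight down to 28 mm. Press it anywhere along its length; a fingertip can slide along it
- red_knob (a point): centre of the top of the red bolt's black knob, an upright block 12 mm long (along the slide) x 24 mm wide that moves with the bolt. Its top is 52 mm above the lid; it stands on a steel bar whose top is 16 mm above the lid. Between knob and pad 38 mm are free when drawn, 3 mm when home
- red_bolt (a joint): travel of the red bolt in m: 0 = drawn, 0.035 = fully home. About 2 N of friction; it stays where it is left. It starts drawn (0)
- red_catch (a joint): how far the red catch is pressed, in m: 0 = up, 0.010 = fully down. Spring of 2.5 N (up) to 7.5 N (down). Up, it locks the bolt at either end; press it 7 to 10 mm and keep it there to free the bolt. Let go while the bolt is part way, it stays half down on the bolt; it rises fully only with the bolt within 2.5 mm of home
- blue_latch: the blue bolt unit, a steel base plate 146 x 48 mm fixed on the lid. Origin on the lid's top; +x is the way the bolt slides home (roughly away from the robot), z up. Along x: knob centre -28 mm with the bolt drawn, +7 home; pad 16 to 80 mm; keeper (steel bridge 36 mm wide) 97 to 117 mm. Except for knob and pad nothing on it is higher than 24 mm
- blue_pad (a point): centre of the top of the blue spring catch, a flat blue pad 64 mm long (along the slide) x 34 mm wide over the bolt's bar. Its top is 38 mm above the lid when up and sinks straight down to 28 mm. Press it anywhere along its length; a fingertip can slide along it
- blue_knob (a point): centre of the top of the blue bolt's black knob, an upright block 12 mm long (along the slide) x 24 mm wide that moves with the bolt. Its top is 52 mm above the lid; it stands on a steel bar whose top is 16 mm above the lid. Between knob and pad 38 mm are free when drawn, 3 mm when home
- blue_bolt (a joint): travel of the blue bolt in m: 0 = drawn, 0.035 = fully home. About 2 N of friction; it stays where it is left. It starts fully home (0.035) and must stay so
- blue_catch (a joint): how far the blue catch is pressed, in m: 0 = up, 0.010 = fully down. Spring of 2.5 N (up) to 7.5 N (down). Up, it locks the bolt at either end; press it 7 to 10 mm and keep it there to free the bolt. Let go while the bolt is part way, it stays half down on the bolt; it rises fully only with the bolt within 2.5 mm of home
- crate: flat wooden picture crate, 300 (x) x 440 (y) x 80 mm, fixed on the table; origin at the centre of its underside, z up. The two bolt units lie on its top (80 mm above the table) side by side, about 240 mm apart across y, both sliding along its +x; either may be the red one
- paint_jar: small jar of orange paint, 52 mm wide, 65 mm tall, standing loose on the crate between the bolts and a little towards the robot; origin at the centre of its underside. Leave it standing where it is
- varnish: amber glass bottle, 56 mm wide, 130 mm tall, standing loose on the table to the right of the crate; origin at the centre of its underside. Leave it standing where it is
- brush_cup: empty blue ceramic cup, 72 mm wide, 85 mm tall, standing loose on the table to the left of the crate; origin at the centre of its underside. Leave it standing where it is
Mind the look-alikes: they are no part of the job. Leave any pink or purple look-alike of the paint_jar alone.

How it is judged:
By the outcome, as a careful person would: the job done as asked, in the order asked, and still so for the second after the job is handed in, with the robot touching nothing.
It also fails if it takes over 32 s, if anything falls off the work surface, if the arm or the gripper's body presses on something with over 40 N, if the wrist force passes 120 N, or if a joint passes its speed limit or range.

## Robot

A 7-joint arm with a two-finger parallel gripper is mounted at the origin on the work surface. World frame = base frame: x ahead of the robot, y to its left, z up, the work surface at z = 0. Lengths are in m, angles in rad, forces in N, time in s.
With the tool pointing down it reaches from about 0.4 to 0.85 m from the base axis. Payload 6.9 kg.
Tool frame: the origin (TCP) lies midway between the tips of the shut fingers; the grasp point (between the pads) lies behind it (ctrl.pinch_z is the z of the grasp point in the tool frame, in m); z points along the fingers, y is the direction in which the jaws open and shut (so a half turn about z gives the same grasp; the last joint's range is limited). The gripper opens to 85 mm and grips with 20 to 120 N. Pads are 22 mm wide; open, the fingers measure 114 mm over their backs; the gripper's body (76 mm by 85 mm) begins 54 mm behind the grasp point. The pads swing forward as they close: fully open they stand 13 mm farther back than shut.
Start: joints at [-1.185, 0.507, -0.238, 1.5, 0.126, 1.149, -0.155], TCP at [0.173, 0.601, 0.231] pointing down, gripper open.
Joint ranges: [-3.08, 3.08], [-0.24, 2.05], [-1.43, 1.35], [0, 2.5], [-1.52, 4.66], [0.17, 1.96], [-2.89, 2.89]. Speed limits (rad/s): [2.39, 2.39, 3.14, 3.14, 3.14, 3.14, 3.14].

## Interface

Orientations are given as a unit quaternion [w, x, y, z].
In Python, from station import ctrl, get_state, vision, ticket, models gives the robot as it stands. Calls block until the motion is done:
- ctrl.movep(position, orientation): joint-space move of the TCP to a pose.
- ctrl.movel(position, frame=None, max_speed=0.15): straight line of the TCP; frame=None keeps the orientation; max_speed is the mean speed in m/s.
- ctrl.set_joints(angles): joint-space move.
- ctrl.ungrasp() and ctrl.close_gripper(force=None): open the fingers fully, or close them until they stop; force is the grip in N (None keeps the last).
- ctrl.pause(seconds).
- ctrl.ik(position, orientation): joint angles nearest the present ones, or None.
- get_state(): the state.
- vision.grab_frame(name): name is "scene" or "top" or "wrist"; returns (picture, depth): 384x512x3 uint8, blue, green, red; 384x512 float32, m along the optical axis (not along the pixel's ray), 0 where there is no reading.
- vision.camera_info(name): a dict with "mtx" (3x3 intrinsics, pixels), "R" (3x3) and "t" (3): a world point X has camera coordinates R X + t; the wrist camera has in their place "hand_eye" (4x4, takes a point from camera to tool coordinates, whose origin is the TCP and whose axes are the flange's). Camera axes: x right, y down, z forward; pixel columns grow to the right and rows downward; lengths in m; the calibration is good to about 2 mm. A picture is of the moment at which its call begins: read the wrist's pose just before it. camera_info takes no time and is no camera call.
A pose or a line that the arm cannot do raises ctrl.Unreachable and nothing moves.
- ticket.close_job(): hands the job in, once; it reports no verdict.
Trained networks look in the newest picture that a camera, given by its name, has taken for a name from the list of things; names that differ only in an ending like _2 or _b are one class to them, and where a whole thing is asked for, a point or a joint stands for the part that bears it (a point fixed in the world has none). Each returns a list of dicts, best first, with "p" (0 to 1); they miss things now and then, are a little off and sometimes report something else, mostly with a low value. They report only what shows in the picture. A call takes as long as a camera call. They do not tell look-alikes from the thing itself.
- models.recognise(camera, target): "point" ([column, row] in pixels, amid what is visible of it).
- models.masks_of(camera, target): "mask" (384x512 bool, what is visible of it) and "point" ([column, row] in pixels, amid what is visible of it).
The state is a dict: "time": time; "qpos": joint angles; "qd": joint speeds; "tau": joint torques, N m; "tcp_pos": TCP position; "eef_rot": TCP orientation; "contact_force": force on the tool from outside, world axes, zero at the start; "wrist_torque": the same for the moment, N m; "width": finger opening in m.
Only numpy, scipy, OpenCV 4.12 (cv2) and the standard library are available. Lean on these libraries where they do the work, as an engineer would, in place of code of your own. Each camera call takes 0.05 s, during which the arm holds its last target. There are 200 camera calls.

## Working session

There is one attempt and no reset: what is moved stays moved. The work goes in short steps, each a Python script; the robot and the scene stay as the last script left them, time stands still between calls to the robot, and variables do not carry over. Pictures are saved under pics/ and viewed, about 8 in all and at most 12, crops included, and the job is handed in when it is done.

```bash
ls; mkdir -p pics; python3 - <<'E'
from station import ctrl,get_state,vision
import cv2,numpy as np
s=get_state();print(s['time'],s['tcp_pos'],s['eef_rot'],s['width'],ctrl.pinch_z)
for n in ("top","scene"):
    im,d=vision.grab_frame(n);cv2.imwrite(f"pics/{n}0.png",im);np.savez(f"pics/{n}0.npz",im=im,d=d)
    print(vision.camera_info(n))
print(vision.camera_info("wrist"))
E
```

```text
pics
0.0 [0.17313325 0.60001154 0.23044505] [-1.13550486e-04  1.39933676e-01  9.90160473e-01 -8.89313035e-04] 0.0855443042450386 -0.0187
{'mtx': array([[378.32763247,   0.        , 252.71518023],
       [  0.        , 378.32763247, 190.51098336],
       [  0.        ,   0.        ,   1.        ]]), 'R': array([[-0.01344844, -0.99987259, -0.00859909],
       [-0.99909762,  0.01378352, -0.0401741 ],
       [ 0.0402875 ,  0.00805105, -0.99915569]]), 't': array([0.03050517, 0.49545779, 0.90612942])}
{'mtx': array([[410.17753753,   0.        , 262.14584481],
       [  0.        , 410.17753753, 197.74188687],
       [  0.        ,   0.        ,   1.        ]]), 'R': array([[-0.18957544,  0.98171727,  0.01709819],
       [ 0.7963429 ,  0.16391867, -0.58221014],
       [-0.57436847, -0.09675672, -0.81285854]]), 't': array([ 0.07923049, -0.35424821,  1.38513182])}
{'mtx': array([[339.70683651,   0.        , 257.28399942],
       [  0.        , 339.70683651, 193.20823598],
       [  0.        ,   0.        ,   1.        ]]), 'hand_eye': array([[ 7.47978734e-04, -9.58805496e-01, -2.84062426e-01,
         7.22443758e-02],
       [ 9.99999618e-01,  5.88563749e-04,  6.46549045e-04,
         9.76294775e-05],
       [-4.52725930e-04, -2.84062801e-01,  9.58805569e-01,
        -1.41992303e-01],
       [ 0.00000000e+00,  0.00000000e+00,  0.00000000e+00,
         1.00000000e+00]])}
```

View pics/top0.png

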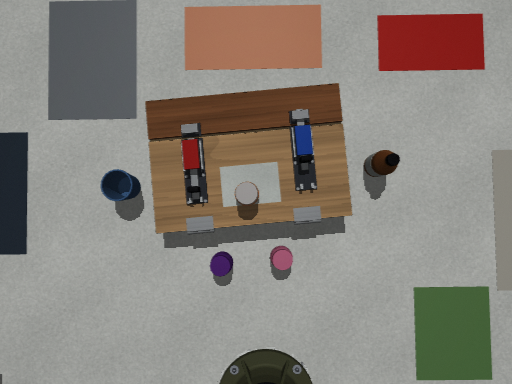

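View pics/scene0.png

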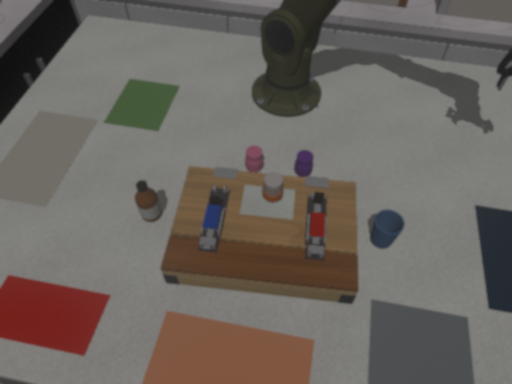

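The top view shows the red unit on the left of the crate: pad about (192,153), knob (195,183) on the robot side, keeper (191,130). The blue unit is at (303,140), the jar at (246,193), the cup at (120,185) and the bottle at (385,162). The scene view agrees. Next I'll measure from depth.

```bash
cat > h.py <<'E'
import numpy as np,cv2
from scipy.spatial.transform import Rotation as Ro
from station import ctrl,get_state,vision,ticket,models
def world(d,mtx,Rwc,twc):
    v,u=np.mgrid[:d.shape[0],:d.shape[1]]
    c=np.dstack([(u-mtx[0,2])/mtx[0,0]*d,(v-mtx[1,2])/mtx[1,1]*d,d])
    return c@Rwc.T+twc
def fixed(n,d):
    k=vision.camera_info(n);R=k['R'];return world(d,k['mtx'],R.T,-R.T@k['t'])
def quat(s,sg):   # tool y = sg*slide, z down
    z=np.array([0,0,-1.]);y=sg*s;x=np.cross(y,z)
    q=Ro.from_matrix(np.c_[x,y,z]).as_quat();return np.r_[q[3],q[:3]]
def redmask(im):
    h=cv2.cvtColor(im,cv2.COLOR_BGR2HSV)
    return (((h[...,0]<6)|(h[...,0]>174))&(h[...,1]>180)&(h[...,2]>70))
def wristgrab():
    s=get_state();im,d=vision.grab_frame("wrist");k=vision.camera_info("wrist");H=k['hand_eye']
    q=s['eef_rot'];R=Ro.from_quat([q[1],q[2],q[3],q[0]]).as_matrix()
    return im,d,world(d,k['mtx'],R@H[:3,:3],R@H[:3,3]+s['tcp_pos'])
E
python3 - <<'E'
from h import *
for n in("top","scene"):
    f=np.load(f"pics/{n}0.npz");im,d=f['im'],f['d'];P=fixed(n,d)
    m=redmask(im)&(d>0)&(P[...,2]>.09)&(P[...,2]<.14)
    p=P[m];print(n,m.sum(),np.median(p,0),cv2.minAreaRect(p[:,:2].astype(np.float32)))
    b=cv2.cvtColor(im,cv2.COLOR_BGR2HSV);m=(abs(b[...,0].astype(int)-115)<12)&(b[...,1]>180)&(P[...,2]>.09)&(P[...,2]<.14)&(abs(P[...,0]-.6)<.15)&(abs(P[...,1])<.2)
    p=P[m];print(' blue',m.sum(),np.median(p,0),cv2.minAreaRect(p[:,:2].astype(np.float32)))
    if n=="top":
        for r,c in((183,195),(130,191),(170,240),(193,246)):print(r,c,P[r,c])
for sg in(1,-1):
  for th in(.05,):
    s=np.array([np.cos(th),np.sin(th),0])
    for z in(.28,.12):print(sg,z,ctrl.ik([.55,.14,z],quat(s,sg)))
E
```

```text
top 426 [0.57171256 0.15499093 0.11842407] ((0.5722559690475464, 0.15569910407066345), (0.062376681715250015, 0.032170433551073074), 4.849959850311279)
 blue 442 [ 0.5983699  -0.08654359  0.1186583 ] ((0.5991564989089966, -0.0865563303232193), (0.06294630467891693, 0.03263135254383087), 4.714984893798828)
183 195 [0.51060503 0.14965473 0.09661813]
130 191 [0.6262618  0.15615084 0.10540586]
170 240 [0.53935111 0.05104822 0.08080094]
193 246 [0.48548372 0.03663517 0.1436007 ]
scene 225 [0.57866677 0.15634125 0.11957559] ((0.576200008392334, 0.15594805777072906), (0.054375067353248596, 0.025373628363013268), 5.246210098266602)
 blue 0 [nan nan nan] ((0.0, 0.0), (0.0, 0.0), 0.0)
1 0.28 [-0.46978204  0.38712289  0.26581832  1.57815956 -0.10700497  1.19063027
 -0.13297697]
1 0.12 [-0.42818092  0.53753674  0.20879972  1.80815475 -0.14693702  0.81091961
 -0.096547  ]
-1 0.28 [ 0.04493505  0.40654782 -0.51024083  1.57125208  0.20728232  1.21803445
  2.68916782]
-1 0.12 [ 0.08814207  0.5815876  -0.59668221  1.80125331  0.41026498  0.88501284
  2.4947032 ]
  return _methods._mean(a, axis=axis, dtype=dtype,
  ret = um.true_divide(
```

```bash
python3 - <<'E'
from h import *
th=np.radians(4.8);s=np.array([np.cos(th),np.sin(th),0]);pad=np.array([.572,.1555,0])
o=pad-.048*s
ctrl.movep(o+.004*s+[0,0,.225],quat(s,1))
S=get_state();print(S['time'],S['tcp_pos'],S['contact_force'],S['width'])
im,d,P=wristgrab();cv2.imwrite("pics/w1.png",im);np.savez("pics/w1.npz",im=im,d=d,P=P)
m=redmask(im)&(d>0)&(P[...,2]>.09)&(P[...,2]<.14)
p=P[m];print(m.sum(),np.median(p,0),cv2.minAreaRect(p[:,:2].astype(np.float32)))
# black knob top: z near .132
m=(P[...,2]>.126)&(P[...,2]<.140)&(np.hypot(*(P[...,:2]-o[:2]+.028*s[:2]).transpose(2,0,1))<.03)
p=P[m];print('knob',m.sum(),np.median(p,0) if m.sum() else 0,cv2.minAreaRect(p[:,:2].astype(np.float32)) if m.sum() else 0)
print('expected knob',o-.028*s)
E
```

```text
2.1583 [0.52783515 0.1534448  0.22490001] [ 0.21346618 -0.34259068 -0.11460806] 0.08558042819638839
3128 [0.57366038 0.1581385  0.11745424] ((0.5736014246940613, 0.1576377898454666), (0.06182633340358734, 0.03227213770151138), 4.0153985023498535)
knob 505 [0.49845013 0.15203874 0.13101511] ((0.4980839788913727, 0.15107497572898865), (0.01177755557000637, 0.02357601188123226), 5.422494888305664)
expected knob [0.49626654 0.14914048 0.        ]
```

View pics/w1.png

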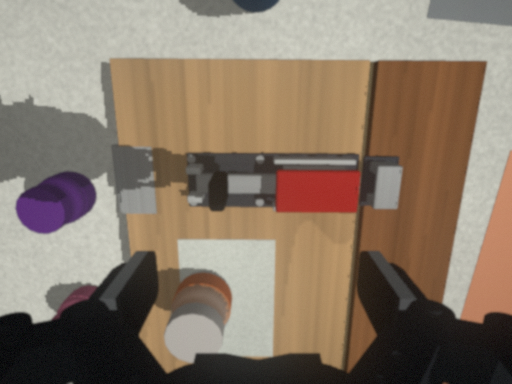

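Wrist view: red pad at (318,190), drawn knob at (218,191), keeper at (387,187), and the open fingers flanking the unit at columns 145 and 375. Knob-to-pad distance comes out at 75.5 mm against 76 nominal, and the heights match too. Next I'll descend, press, and measure the stiffness.

```bash
cat >> h.py <<'E'
th=np.radians(4.8);s=np.array([np.cos(th),np.sin(th),0]);pad=np.array([.5733,.1572,0]);o=pad-.048*s
def go(c,z,v=.15): 
    ctrl.movel(o+c*s+np.array([0,0,z]),quat(s,1),max_speed=v)
def rep(tag=''):
    S=get_state();p=S['tcp_pos']-o;print(tag,'t%.2f c%.4f z%.4f w%.4f'%(S['time'],p@s,p[2],S['width']),'F slide %.1f z %.1f'%(S['contact_force']@s,S['contact_force'][2]));return S
E
python3 - <<'E'
from h import *
go(.0045,.112);rep('above')
for z in(.105,.100,.097,.095,.0935):
    go(.0045,z,.03);S=rep()
    if S['contact_force'][2]>15:break
E
```

```text
above t3.11 c0.0050 z0.1127 w0.0856 F slide -0.6 z 0.3
 t3.49 c0.0045 z0.1051 w0.0855 F slide -1.0 z -0.6
 t3.81 c0.0047 z0.1001 w0.0854 F slide -0.9 z 3.6
 t4.06 c0.0048 z0.0973 w0.0855 F slide -1.5 z 5.7
 t4.31 c0.0048 z0.0954 w0.0856 F slide -1.5 z 6.6
 t4.56 c0.0049 z0.0945 w0.0857 F slide -3.4 z 11.3
```

The spring force profile matches the pad, and it bottoms out at TCP z of about 0.095 with a soft arm (about 4 N/mm). Next I'll push with the arm while the pad is held down.

```bash
python3 - <<'E'
from h import *
for c in(.010,.018,.026,.032):
    go(c,.0945,.04);S=rep()
    if S['contact_force'][2]<4 or abs(S['contact_force']@s)>18:print('stop');break
im,d=vision.grab_frame("scene");cv2.imwrite("pics/s2.png",cv2.resize(im[150:300,250:420],None,fx=4,fy=4))
E
```

```text
t4.85 c0.0092 z0.0947 w0.0855 F slide -3.6 z 6.4
 t5.20 c0.0160 z0.0946 w0.0854 F slide -7.1 z 10.1
 t5.55 c0.0242 z0.0946 w0.0856 F slide -6.7 z 8.6
 t5.85 c0.0303 z0.0946 w0.0853 F slide -6.2 z 8.1
```

View pics/s2.png

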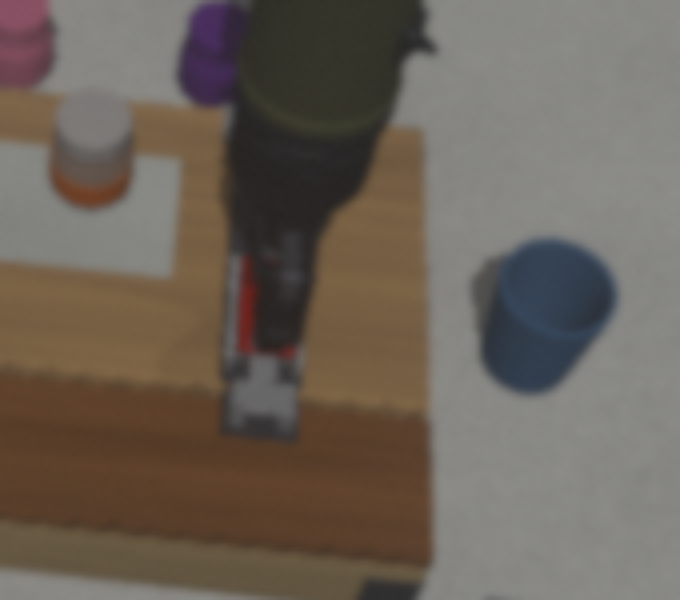

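The crop shows the front finger on the red pad, ending just short of the pad's far end, with the jar and cup undisturbed. I'll push a little further, then close to finish while watching the force.

```bash
python3 - <<'E'
from h import *
go(.036,.0945,.04);S=rep()
if S['contact_force'][2]>4:
    go(.036,.0955,.03);rep('eased')
    ctrl.close_gripper(20);rep('closed')
    ctrl.pause(.2);rep()
E
```

```text
t6.15 c0.0343 z0.0946 w0.0851 F slide -6.6 z 7.2
eased t6.40 c0.0342 z0.0954 w0.0852 F slide -5.8 z 7.5
closed t6.72 c0.0386 z0.0980 w0.0737 F slide -1.5 z 16.8
 t6.92 c0.0386 z0.0980 w0.0740 F slide -2.6 z 16.6
```

```bash
python3 - <<'E'
from h import *
go(.036,.0965,.03);rep()
go(.038,.0965,.03);S=rep()
go(.040,.0965,.03);S=rep()
im,d,P=wristgrab();cv2.imwrite("pics/w3.png",im)
E
```

```text
t7.17 c0.0378 z0.0986 w0.0721 F slide -3.6 z 15.1
 t7.42 c0.0379 z0.0985 w0.0719 F slide -10.5 z 19.3
 t7.67 c0.0380 z0.0984 w0.0720 F slide -16.1 z 24.2
```

View pics/w3.png

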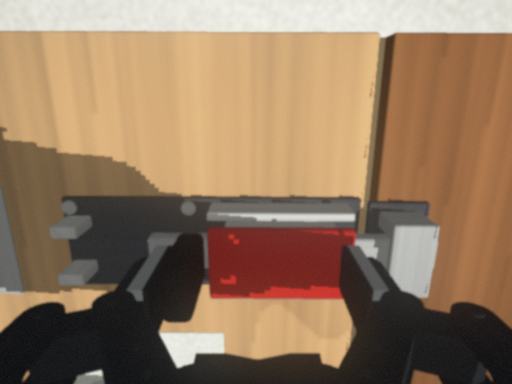

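Pushing harder only raises the force, with no further travel, so the bolt is at its stop. The wrist view shows the black knob (165–203, 275) about 5 px (roughly 2–3 mm) from the pad's edge at column 208, and clear space before the keeper at column 390, so the bolt is home. I'll lift with the knob still held so the catch springs up, then open and withdraw.

```bash
python3 - <<'E'
from h import *
go(.038,.0985,.05);rep()
go(.038,.112,.05);rep('lifted')
ctrl.pause(.2)
ctrl.ungrasp();rep('open')
go(.034,.14,.1);rep()
go(.020,.225,.2);rep()
im,d,P=wristgrab();cv2.imwrite("pics/w4.png",im)
m=redmask(im)&(d>0)&(P[...,2]>.09)&(P[...,2]<.14)
p=P[m];print('pad',m.sum(),np.median(p,0),cv2.minAreaRect(p[:,:2].astype(np.float32)))
m=(P[...,2]>.126)&(P[...,2]<.140)&(np.hypot(*(P[...,:2]-o[:2]-.0*s[:2]).transpose(2,0,1))<.04)
p=P[m];r=cv2.minAreaRect(p[:,:2].astype(np.float32));print('knob',m.sum(),np.median(p,0),r,(np.array(r[0])-o[:2])@s[:2])
E
```

```text
t7.97 c0.0365 z0.0997 w0.0691 F slide -9.8 z 15.4
lifted t8.38 c0.0236 z0.1075 w0.0439 F slide -33.0 z 4.4
open t9.07 c0.0385 z0.1121 w0.0855 F slide 0.0 z 0.3
 t9.51 c0.0343 z0.1404 w0.0858 F slide -0.3 z -0.5
 t10.09 c0.0196 z0.2241 w0.0854 F slide -0.2 z -0.4
pad 3145 [0.57309758 0.15805995 0.11738555] ((0.5736730098724365, 0.1574244201183319), (0.060991428792476654, 0.031994592398405075), 4.582037448883057)
knob 492 [0.53294476 0.15496311 0.13090911] ((0.532852828502655, 0.1542021781206131), (0.011127213947474957, 0.023232702165842056), 4.131705284118652) 0.00744383115649409
```

View pics/w4.png

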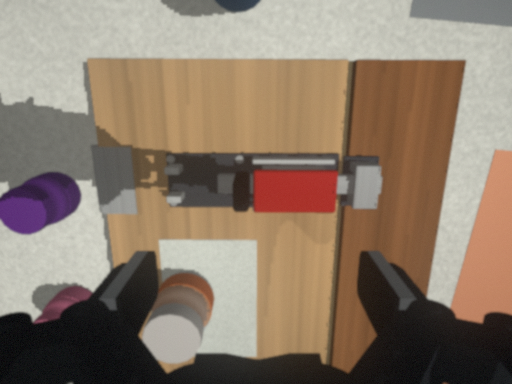

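Wrist view: the knob (242,190) sits right next to the pad (295,190). It measures +7.4 mm (home is +7), which is 34.8 mm of travel measured from image to image. The pad top is at 0.1174, the same as when it was up at the start. Jar and look-alikes are still standing, and the robot touches nothing, so I'm handing in.

```bash
python3 - <<'E'
from h import *
im,d=vision.grab_frame("top");a=np.load("pics/top0.npz")['im']
for n,(c,r) in dict(cup=(120,185),jar=(246,193),bottle=(385,162),blue=(303,150)).items():
    w=np.s_[r-18:r+18,c-18:c+18];print(n,np.abs(im[w].astype(int)-a[w]).mean().round(1))
ctrl.pause(.3);rep();print(ticket.close_job())
E
```

```text
cup 42.8
jar 40.6
bottle 27.6
blue 26.4
 t10.49 c0.0199 z0.2244 w0.0854 F slide -0.1 z 0.6
the job is handed in; nothing more can be done
None
```

The red bolt is home and its catch has sprung up and locked it, but my last check on the other objects was inconclusive. The job is handed in at about 10.5 s.

**What I did:** The front fingertip pressed the red catch to its stop and kept it there while the other fingertip pushed the knob. The arm did most of the stroke, and closing the gripper did the last few millimetres. I then lifted off, opened the gripper and backed away.

**Checks on the bolt:**
- **At the stop:** pushing harder raised the force along the slide from about 4 to 16 N with no further travel.
- **Knob:** afterwards the wrist camera put it at +7.4 mm (home is +7), about 35 mm from where it started.
- **Catch:** the top of the pad is back at z = 0.117 m, the same as before pressing.
- **Robot:** contact force is about zero, so it was touching nothing. The highest force I read was about 33 N along the slide, during the lift-off, when the fingers squeezed further shut on the knob and pulled the tool about 14 mm off its line. The knob still measured home after that.

**Checks that fell short:**
- **Before/after top camera comparison:** it showed large differences (26–43 grey levels) at the cup, jar, bottle and blue bolt alike. An exposure change or the arm and its shadow could explain that, but I did not view the second picture.
- **Jar, cup, bottle and blue bolt:** the last wrist picture shows the jar standing. The arm stayed over the red bolt while it was low, and I saw no unexpected contact force. I did not confirm separately that the cup, bottle and blue bolt are unmoved.

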